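# Put the stray coffee capsule away and close the tin

### The job

Put the blue coffee capsule lying on the café table into the open purple tin, then take the purple lid from its sloping wooden rest and close the tin with it, so that the lid is fully seated and level. Set the lid on gently rather than dropping it, and leave the tin standing where it is and the white tin, espresso cup and table marker undisturbed.

Things in the scene. Friction and masses are not known exactly. Their poses are not given: they have to be found in the camera images.
- tin: Open round purple tin (gold square label on its side), loose, 0.5 kg, 75 mm tall, outer diameter 100, inner diameter 92, wall 4, floor 5 thick. Origin: centre of its underside; z up; the rim is at z = 75 mm.
- lid: Loose lid of the purple tin, 0.12 kg, starts tilted 30 deg on the rest. Along its z: steel spigot 0 to 8 mm (diameter 86, lowest 4 mm tapers in to 74), goes inside the rim; purple flange 8 to 13 (diameter 106), sits on the rim; pale square wood knob 13 to 43, 22 x 22, sides along x and y. Origin: centre of spigot underside, z out through the knob. Seated, it is 67 mm above the tin origin.
- lid_rest: Fixed wooden rest, 116 mm wide (y), 115 deep, its board sloping 30 deg and facing its own -x. Two dowels (diameter 12, 16 tall, 38 either side of the middle, 46 down the slope from the lid centre) stop the lid sliding. Origin: centre underneath, on the table; the lid origin starts 52 mm above it; the highest edge is 83 mm up.
- capsule: Loose blue coffee capsule, 20 g, standing on its flange: flange diameter 36, 2 mm thick; body above it tapering from diameter 29 to 27 at 24 mm, then to 16 at its top at 30 mm. Origin: centre of the flange's underside; z towards the narrow end.
- white_tin: Bystander: closed white tin, diameter 106 at its lid, 80 mm tall plus a white square knob to 110 mm. Origin: centre of its underside.
- cup: Bystander: white espresso cup fixed to its saucer (diameter 116), 61 mm tall overall. Origin: centre of the saucer's underside.
- marker: Bystander: table marker, a block 45 x 45 x 90 mm, wood below and dark slate above. Origin: centre of its underside.

How it is judged:
By the outcome, as a careful person would: the job done as asked, in the order asked, and still so for the second after the job is handed in, with the robot touching nothing.
It also fails if it takes over 64 s, if anything falls off the work surface, if the arm or the gripper's body presses on something with over 40 N, if the wrist force passes 120 N, or if a joint passes its speed limit or range.

### The arm

A 6-joint arm with a two-finger parallel gripper is mounted at the origin on the work surface. World frame = base frame: x ahead of the robot, y to its left, z up, the work surface at z = 0. Lengths are in mm, angles in rad, forces in N, time in s.
With the tool pointing down it reaches from about 300 to 775 mm from the base axis. Payload 14.6 kg.
Tool frame: the origin (TCP) lies at the very end of the fingers, on their centre line; the grasp point (between the pads) lies 19 mm behind it; z points along the fingers, y is the line along which they close (so a half turn about z gives the same grasp; the last joint's range is limited). The gripper opens to 94 mm and grips with 3 to 60 N. Pads are 16 mm wide; open, the fingers measure 119 mm over their backs; the gripper's body (75 mm by 177 mm) begins 78 mm behind the grasp point.
Start: joints at [1.113, 0.3, 1.521, -0, 1.321, -0.067], TCP at [209.507, 508.523, 205.446] pointing down, gripper open.
Joint ranges: [-3.03, 3.03], [-0.79, 2.21], [0.23, 2.52], [-1.04, 4.18], [0, 3.07], [-2.55, 2.55]. Speed limits (rad/s): [2.22, 2.22, 2.57, 3.14, 3.14, 3.14].

### API

Orientations are given as [roll, pitch, yaw] about the fixed x, y, z axes, in that order (R = Rz(yaw) Ry(pitch) Rx(roll)).
In Python, from cell import manip gives the robot as it stands.
- The arm moves only by the tool servo_tool, never from a script. Its argument "rows" is a list of rows, each a list of 7 numbers: the turn, a rotation vector about the world's x, y, z in degrees, then the shift along the world's x, y, z in mm, then the closure, from 0 (fully open) to 1 (shut). In form: [[rx, ry, rz, dx, dy, dz, fingers], ...]. A call has 1 to 20 rows; each row shifts and turns the commanded pose from where the row before left it; what a row does not reach is not made up. A row lasts 1/8 s, in which the tool goes at most 62.5 mm and 10.7 degrees, less where a joint would pass 70% of its speed; a pose out of reach is approached as far as the arm can. A call with a gripper value outside its range is refused whole. The fingers move at their own pace and stop on an object; "grip_force" is the grip in N (left out, the last holds). Time passes only in rows, so rows that do not move let the fingers close. It gives the time, the measured TCP pose, the force, the opening and the grip force at its end, in the units of the state.
- manip.read_state(): the state, without advancing time (a new reading comes with each control period).
- manip.camera(name): name is "side" or "top" or "wrist"; returns the picture (400x640x3 uint8, red, green, blue); there is no depth.
- manip.camera_info(name): a dict with "fx", "fy", "cx", "cy" (pixels), "D" ([k1, k2, p1, p2, k3] as OpenCV has them; the pictures are not rectified), "position" and "rotation" of the camera in the world; the wrist camera has in their place "T_tool_cam" (4x4, takes a point from camera to tool coordinates, whose origin is the TCP and whose axes are the flange's). Camera axes: x right, y down, z forward; pixel columns grow to the right and rows downward; lengths in mm; the calibration is good to about 2 mm. A picture is of the moment at which its call begins: read the wrist's pose just before it. camera_info takes no time and is no camera call.
- manip.sign_off(): hands the job in; it is judged then, once.
The state is a dict: "clock": time; "joints": joint angles; "qd": joint speeds; "effort": joint torques, N m; "eef_pos": TCP position; "eef_rot": TCP orientation; "wrist_force": force on the tool from outside, world axes, zero at the start; "moment": the same for the moment, N m; "finger_gap": finger opening in mm; "finger_force": force on a finger pad.
Only numpy, scipy, OpenCV 4.12 (cv2) and the standard library are available. Lean on these libraries where they do the work, as an engineer would, in place of code of your own. Each camera call takes 0.05 s, during which the arm holds its last target. There are 200 camera calls.

## Working session

There is one attempt and no reset: what is moved stays moved. The work goes in short steps, Python scripts to look and compute and a tool call to move; the robot and the scene stay as the last step left them, time stands still between calls to the robot, and variables do not carry over. Pictures are saved under pics/ and viewed, at most 10 in all, crops included, and the job is handed in when it is done.

Besides the shell and the picture viewer there is one more tool, called after ">>>" by a JSON object that holds its "fn" and its "kwargs". servo_tool: Moves the arm, as the interface text tells. Its arguments: {"type":"object","properties":{"rows":{"type":"array","items":{"type":"array","items":{"type":"number"}}},"grip_force":{"type":"number"}},"required":["rows"]}

```bash
mkdir -p pics
python3 - <<'E'
from cell import manip
import cv2,numpy as np
s=manip.read_state();print(s['clock'],s['eef_pos'],s['eef_rot'],s['finger_gap'])
for n in('top','side','wrist'):
    im=manip.camera(n);cv2.imwrite(f'pics/{n}0.png',im[:,:,::-1]);i=manip.camera_info(n);print(n,{k:np.round(v,3).tolist() for k,v in i.items() if not isinstance(v,str)})
E
```

```text
0.0 [209.39621957 508.29913381 204.88249341] [-3.14043462e+00 -7.28772426e-05  2.75077670e+00] 93.87746554577011
top {'fx': 408.153, 'fy': 408.153, 'cx': 323.324, 'cy': 200.669, 'D': [-0.001, 0.0, 0.0, 0.0, 0.0], 'position': [419.871, 15.032, 1040.259], 'rotation': [-2.987, -0.001, -1.578]}
side {'fx': 369.845, 'fy': 369.845, 'cx': 320.057, 'cy': 198.329, 'D': [-0.036, 0.0, 0.0, 0.0, 0.0], 'position': [231.477, -335.79, 661.187], 'rotation': [-2.494, 0.011, -0.764]}
wrist {'fx': 312.734, 'fy': 312.734, 'cx': 314.938, 'cy': 203.106, 'D': [-0.046, 0.0, 0.0, 0.0, 0.0], 'T_tool_cam': [[0.0, -0.962, -0.271, 77.908], [1.0, 0.0, -0.0, -0.862], [0.001, -0.271, 0.962, -180.51], [0.0, 0.0, 0.0, 1.0]]}
```

View pics/top0.png

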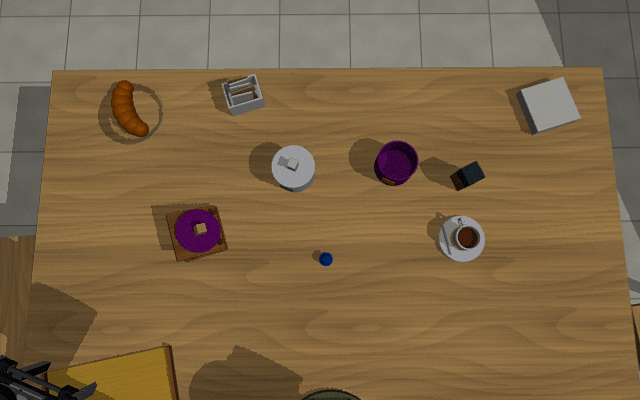

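View pics/side0.png

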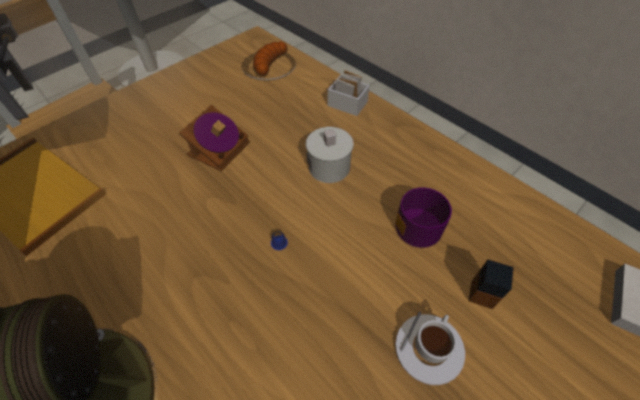

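```bash
cat > h.py <<'E'
from cell import manip
import cv2,numpy as np
from scipy.spatial.transform import Rotation as Ro
from scipy.optimize import minimize
def cam(name,s=None):
    i=manip.camera_info(name)
    K=np.array([[i['fx'],0,i['cx']],[0,i['fy'],i['cy']],[0,0,1.]])
    T=np.eye(4)
    if 'T_tool_cam' in i:
        T[:3,:3]=Ro.from_euler('xyz',s['eef_rot']).as_matrix();T[:3,3]=s['eef_pos']
        T=T@np.array(i['T_tool_cam'])
    else:
        r=np.array(i['rotation']);T[:3,:3]=r if r.shape==(3,3) else Ro.from_euler('xyz',r).as_matrix();T[:3,3]=i['position']
    return K,np.array(i['D'],float),np.linalg.inv(T)
def proj(c,P):
    K,D,M=c
    return cv2.projectPoints(np.asarray(P,float).reshape(-1,3),cv2.Rodrigues(M[:3,:3])[0],M[:3,3],K,D)[0].reshape(-1,2)
def hull(c,P):
    m=np.zeros((1600,2560),np.uint8)
    h=cv2.convexHull(((proj(c,P)+.5)*4-.5).astype(np.float32))
    cv2.fillConvexPoly(m,np.round(h).astype(np.int32),1);return cv2.resize(m*255,(640,400),interpolation=cv2.INTER_AREA)/255.
def circ(r,z,n=40):
    a=np.linspace(0,2*np.pi,n,endpoint=False);return np.c_[r*np.cos(a),r*np.sin(a),0*a+z]
def shot(name,tag=None):
    s=manip.read_state();im=manip.camera(name)
    if tag:cv2.imwrite(f'pics/{tag}.png',im[:,:,::-1])
    return im,cam(name,s),s
def colmask(im,col,box=None):
    h=cv2.cvtColor(im,cv2.COLOR_RGB2HSV);H,S,V=[h[...,k].astype(int) for k in range(3)]
    lo,hi={'blue':(104,128),'purple':(133,165)}[col]
    m=((H>lo)&(H<hi)&(S>110)&(V>25)).astype(np.uint8)
    if box is not None:
        b=np.zeros_like(m);b[box[1]:box[3],box[0]:box[2]]=1;m*=b
    n,l,st,ce=cv2.connectedComponentsWithStats(m)
    k=1+np.argmax(st[1:,4]);m=(l==k).astype(np.uint8)
    o=np.zeros_like(m);cv2.fillConvexPoly(o,cv2.convexHull(np.concatenate(cv2.findContours(m,0,1)[0])),1);return o
def fit(views,model,x0,step):
    "views: (cam,mask); model(p)->points"
    f=lambda p:sum(np.abs(hull(c,model(p))-m).sum()/m.sum() for c,m in views)
    x0=np.array(x0,float);S=np.vstack([x0]+[x0+np.eye(len(x0))[k]*step[k] for k in range(len(x0))])
    for _ in range(2):
        r=minimize(f,S[0],method='Nelder-Mead',options=dict(initial_simplex=S,maxiter=250,xatol=.05,fatol=1e-4))
        S=np.vstack([r.x]+[r.x+np.eye(len(x0))[k]*step[k]*.4 for k in range(len(x0))])
    return np.round(r.x,2),round(r.fun,3)
CAPS=np.vstack([circ(18,0),circ(18,2),circ(13.5,24),circ(8,30)])
TIN=np.vstack([circ(50,0),circ(50,75)])
FL=np.vstack([circ(53,8),circ(53,13)])
def lidR(yaw,tilt): # lid axes: rest yaw, tipped towards own -x
    return Ro.from_euler('z',yaw,degrees=True)*Ro.from_euler('y',-tilt,degrees=True)
E
python3 - <<'E'
from h import *
t=cv2.imread('pics/top0.png')[...,::-1].copy();d=cv2.imread('pics/side0.png')[...,::-1].copy()
ct,cs=cam('top'),cam('side')
print(ct[2].round(2).tolist())
def both(col,b1,b2):return [(ct,colmask(t,col,b1)),(cs,colmask(d,col,b2))]
def gp(px,z):
    u=cv2.undistortPoints(np.array([[px]],float),ct[0],ct[1])[0,0];T=np.linalg.inv(ct[2]);r=T[:3,:3]@[*u,1];return T[:3,3]+r*(z-T[2,3])/r[2]
v=both('blue',(300,240,350,280),(260,225,300,260));g=gp((326,259),15);print(g,[m.sum() for _,m in v])
print('caps',fit(v,lambda p:CAPS+p,[*g[:2],0],[5,5,5]))
v=both('purple',(360,130,430,200),(380,180,460,250));g=gp((397,163),70);print(g,[m.sum() for _,m in v])
print('tin',fit(v,lambda p:TIN+p,[*g[:2],0],[8,8,8]))
v=both('purple',(160,190,240,270),(180,100,250,165));g=gp((197,231),60);print(g,[m.sum() for _,m in v])
for y0 in(60,80,100):print('lid',fit(v,lambda p:lidR(p[3],30).apply(FL)+p[:3],[*g[:2],52,y0],[8,8,8,15]))
W=np.vstack([circ(53,0),circ(53,80)])
for nm,px in(('white',(293,168)),('marker',(468,177)),('cup',(462,239))):print(nm,gp(px,60).round())
E
```

```text
[[-0.01, -1.0, 0.0, 16.85], [-0.99, 0.01, -0.15, 574.84], [0.15, -0.0, -0.99, 963.29], [0.0, 0.0, 0.0, 1.0]]
[432.68489473   6.91213499  15.        ] [np.uint64(156), np.uint64(150)]
caps (array([434.02,   8.15, -13.5 ]), np.float64(0.823))
[ 662.72357625 -168.01648822   70.        ] [np.uint64(1523), np.uint64(2393)]
tin (array([ 670.96, -169.81,   -4.03]), np.float64(0.161))
[501.05937939 316.56203205  60.        ] [np.uint64(1569), np.uint64(1356)]
lid (array([500.9 , 319.59,  48.95, 116.51]), np.float64(0.06))
lid (array([500.81, 319.65,  48.53, 115.83]), np.float64(0.06))
lid (array([500.63, 319.54,  49.13, 116.39]), np.float64(0.06))
white [654.  87.  60.]
marker [ 629. -343.   60.]
cup [ 477. -319.   60.]
```

>>> {"fn": "servo_tool", "kwargs": {"rows": [[0,0,0,32,-22,0,0],[0,0,0,32,-22,0,0],[0,0,0,32,-22,0,0],[0,0,0,32,-22,0,0],[0,0,0,32,-22,0,0],[0,0,0,32,-22,0,0],[0,0,0,32,-22,0,0],[0,0,0,32,-22,0,0],[0,0,0,32,-22,0,0],[0,0,0,0,0,0,0],[0,0,0,0,0,0,0]]}}

```text
clock: 1.52
eef_pos: [497.0, 310.8, 205.2]
eef_rot: [-3.141, -0.001, 2.751]
wrist_force: [-0.6, 1.3, -0.6]
finger_gap: 93.8
finger_force: 0.0
```

Run:
```python
from h import *
im,c,s=shot('wrist','w1');print(s['clock'],s['eef_pos'],s['eef_rot'])
```

```text
1.525 [496.98468139 310.8035748  205.18030274] [-3.14122366e+00 -5.08021603e-04  2.75079924e+00]
```

View pics/w1.png

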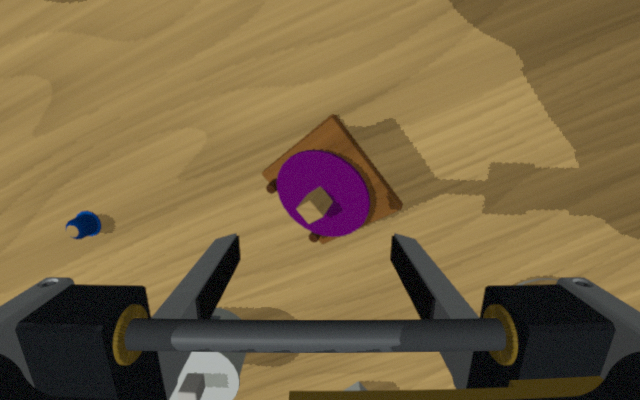

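```bash
cat >> h.py <<'E'
def back(c,px,z):
    K,D,M=c;u=cv2.undistortPoints(np.array([[px]],float),K,D)[0,0];T=np.linalg.inv(M);r=T[:3,:3]@[*u,1];return T[:3,3]+r*(z-T[2,3])/r[2]
KN=np.array([[x,y,z] for x in(-11,11) for y in(-11,11) for z in(13,43)],float)
def lidpts(p,P,tilt=30):return lidR(p[3],tilt).apply(P)+p[:3]
E
python3 - <<'E'
from h import *
s=dict(eef_pos=[496.98468139,310.8035748,205.18030274],eef_rot=[-3.14122366,-5.08021603e-04,2.75079924])
w=cv2.imread('pics/w1.png')[...,::-1].copy();t=cv2.imread('pics/top0.png')[...,::-1].copy();d=cv2.imread('pics/side0.png')[...,::-1].copy()
ct,cs,cw=cam('top'),cam('side'),cam('wrist',s)
for a,b,z in(((334,115),(401,208),80),((271,187),(314,237),40)):
    e=back(cw,b,z)-back(cw,a,z);print(np.degrees(np.arctan2(e[1],e[0])),np.linalg.norm(e))
v=[(ct,colmask(t,'purple',(160,190,240,270))),(cs,colmask(d,'purple',(180,100,250,165))),(cw,colmask(w,'purple',(250,130,400,260)))]
for y0 in (90,110):
    p,f=fit(v,lambda p:lidpts(p,FL),[500,319,50,y0],[8,8,8,15]);print(p,f)
p,f=fit(v,lambda p:lidpts([*p,100.],FL),[500,319,50],[8,8,8]);print(p,f)
vb=[(cw,colmask(w,'blue',(50,200,110,245)))]
vv=[(ct,colmask(t,'blue',(300,240,350,280))),(cs,colmask(d,'blue',(260,225,300,260)))]
# blue masks appear partial: use centroids as axis point at mid height
for c,m in vv+vb:
    q=cv2.moments(m,True);print(m.sum(),(q['m10']/q['m00'],q['m01']/q['m00']),back(c,(q['m10']/q['m00'],q['m01']/q['m00']),15))
x0,y0=250,100
cv2.imwrite('pics/w1c.png',cv2.resize(w[100:260,250:420,::-1],None,fx=4,fy=3.75 and 4,interpolation=cv2.INTER_CUBIC)[:600])
E
```

```text
15.038223592849816 115.3425390962825
16.36423316743101 77.80178588653226
[501.28 318.74  50.4  113.14] 0.115
[501.19 318.85  49.97 113.82] 0.117
[502.49 318.95  50.58] 0.164
156 (325.43589743589746, 258.6474358974359) [433.56378842   8.30767593  15.        ]
150 (278.64666666666665, 242.16666666666666) [4.28242441e+02 3.79377635e-01 1.50000000e+01]
673 (84.2258543833581, 224.65081723625556) [434.46427853  13.03374871  15.        ]
```

View pics/w1c.png

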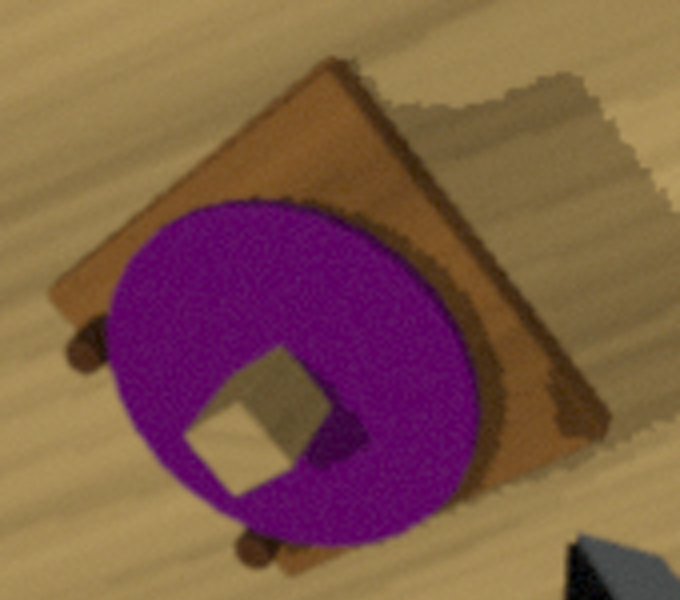

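Run:
```python
from h import *
from scipy.optimize import least_squares
s=dict(eef_pos=[496.98468139,310.8035748,205.18030274],eef_rot=[-3.14122366,-5.08021603e-04,2.75079924])
w=cv2.imread('pics/w1.png')[...,::-1].copy();t=cv2.imread('pics/top0.png')[...,::-1].copy();d=cv2.imread('pics/side0.png')[...,::-1].copy()
ct,cs,cw=cam('top'),cam('side'),cam('wrist',s)
v=[(ct,colmask(t,'purple',(160,190,240,270))),(cs,colmask(d,'purple',(180,100,250,165))),(cw,colmask(w,'purple',(250,130,400,260)))]
p,f=fit(v,lambda p:lidpts([*p,105.5],FL),[500,319,50],[8,8,8]);print(p,f)
px=np.array([(296.25,208.75),(309.5,199.5),(323.75,216.5),(309.5,224.25),(320,186.25)])
P=np.array([[-11,11,43],[11,11,43],[11,-11,43],[-11,-11,43],[11,11,13.]])
pr=proj(cw,lidpts([*p,105.5],KN));print(np.c_[KN,pr].round(1))
# spin free, tilt free, position free in-plane
def res(q,al):
    R=lidR(q[3],q[5])*Ro.from_euler('z',q[4]+al,degrees=True)
    pr=proj(cw,R.apply(P)+q[:3])
    return np.r_[(pr-px).ravel(),(q[:3]-p)/1.5,(q[3]-105.5)/1,(q[5]-30)/1]
for al in(0,90,180,270):
    r=least_squares(res,[*p,105.5,0,30],args=(al,));print(al,r.x.round(2),r.cost)
```

```text
[502.3  318.69  51.45] 0.132
[[-11.  -11.   13.  319.1 208.2]
 [-11.  -11.   43.  307.8 224.1]
 [-11.   11.   13.  306.6 192.8]
 [-11.   11.   43.  294.3 207.8]
 [ 11.  -11.   13.  333.5 200.5]
 [ 11.  -11.   43.  322.8 216.6]
 [ 11.   11.   13.  320.8 184.4]
 [ 11.   11.   43.  308.9 199.4]]
0 [503.3  319.17  51.17 105.59   2.85  29.69] 2.6011715677708978
90 [503.3  319.17  51.17 105.59 -87.15  29.69] 2.601171567747259
180 [ 503.3   319.17   51.17  105.59 -177.15   29.69] 2.601171567749807
270 [503.3  319.17  51.17 105.59  92.85  29.69] 2.6011715677485
```

>>> {"fn": "servo_tool", "kwargs": {"rows": [[0,0,0,-7,-33.5,-9.5,0],[0,0,0,-7,-33.5,-9.5,0],[0,0,0,-7,-33.5,-9.5,0],[0,0,0,-7,-33.5,-9.5,0],[0,0,0,-7,-33.5,-9.5,0],[0,0,0,-7,-33.5,-9.5,0],[0,0,0,-7,-33.5,-9.5,0],[0,0,0,-7,-33.5,-9.5,0],[0,0,0,-7,-33.5,-9.5,0],[0,0,0,0,0,0,0],[0,0,0,0,0,0,0]]}}

```text
clock: 2.95
eef_pos: [434.7, 9.9, 120.3]
eef_rot: [3.141, 0.001, 2.751]
wrist_force: [-0.6, -0.6, 0.3]
finger_gap: 94.1
finger_force: 0.0
```

Run:
```python
from h import *
im,c,s=shot('wrist','w2');print(s['clock'],s['eef_pos'],s['eef_rot'],s['joints'])
m=colmask(im,'blue');print(m.sum())
print(fit([(c,m)],lambda p:CAPS+[p[0],p[1],0],[434,10],[5,5]))
print(fit([(c,m)],lambda p:CAPS+p,[434,10,0],[5,5,5]))
i=im.copy();i[m>0,1]=200;cv2.imwrite('pics/w2m.png',i[...,::-1])
```

```text
2.95 [434.66639196   9.88803871 120.3457532 ] [3.14118132e+00 6.09154202e-04 2.75138209e+00] [-6.16562475e-02  1.41355201e-01  1.92877735e+00  2.19672533e-04
  1.07075081e+00 -1.24234740e+00]
1001
(array([435.08,   7.72]), np.float64(0.083))
(array([438.21,   6.28, -12.45]), np.float64(0.026))
```

View pics/w2m.png

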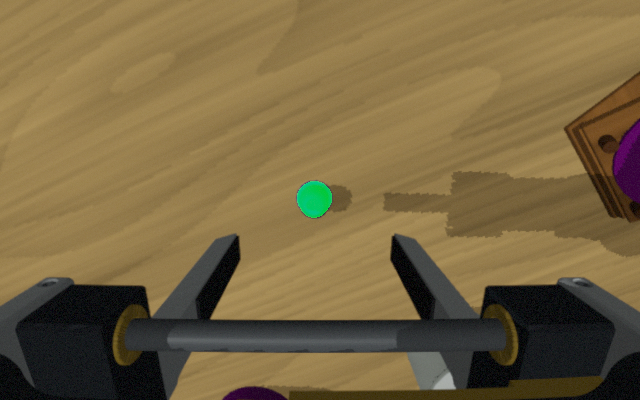

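>>> {"fn": "servo_tool", "kwargs": {"rows": [[0,0,0,0.5,-2,-25,0],[0,0,0,0,0,-25,0.2],[0,0,0,0,0,-25,0.3],[0,0,0,0,0,-20,0.3],[0,0,0,0,0,-14,0.3],[0,0,0,0,0,-7,0.3],[0,0,0,0,0,0,0.3],[0,0,0,0,0,0,0.8],[0,0,0,0,0,0,0.8],[0,0,0,0,0,0,0.8],[0,0,0,0,0,0,0.8],[0,0,0,0,0,0,0.8]], "grip_force": 12}}

```text
clock: 4.5
eef_pos: [435.1, 7.0, 4.0]
eef_rot: [3.142, 0.0, 2.751]
wrist_force: [-0.0, -0.3, 1.9]
finger_gap: 27.6
finger_force: 12.0
```

>>> {"fn": "servo_tool", "kwargs": {"rows": [[0,0,0,0,0,20,0.8],[0,0,0,0,0,35,0.8],[0,0,0,15,-11,35,0.8],[0,0,0,35,-26,35,0.8],[0,0,0,40,-30,25,0.8],[0,0,0,40,-30,16,0.8],[0,0,0,40,-30,0,0.8],[0,0,0,40,-30,0,0.8],[0,0,0,30,-23,0,0.8],[0,0,0,15,-12,0,0.8],[0,0,0,0,0,0,0.8],[0,0,0,0,0,0,0.8]]}}

```text
clock: 6.0
eef_pos: [689.5, -184.4, 169.8]
eef_rot: [3.142, -0.001, 2.751]
wrist_force: [0.2, -0.2, 0.1]
finger_gap: 27.8
finger_force: 12.0
```

Run:
```python
from h import *
im,c,s=shot('wrist','w3');print(s['clock'],s['eef_pos'],s['eef_rot'],s['joints'],s['finger_gap'])
```

```text
6.0 [ 689.53305358 -184.40943412  169.81739064] [ 3.14155477e+00 -5.08903093e-04  2.75104780e+00] [-3.12654354e-01  7.07217471e-01  1.00419049e+00  7.81347767e-05
  1.43068910e+00 -1.49291675e+00] 27.801705325753403
```

View pics/w3.png

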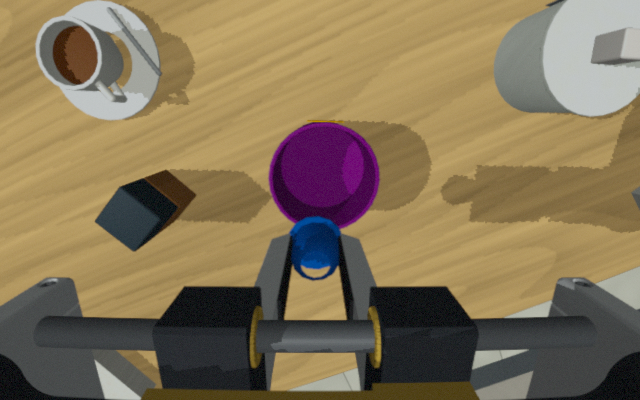

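Run:
```python
from h import *
import h
s=dict(eef_pos=[689.53305358,-184.40943412,169.81739064],eef_rot=[3.14155477,-5.08903093e-04,2.75104780])
w=cv2.imread('pics/w3.png')[...,::-1].copy();c=cam('wrist',s)
m=colmask(w,'purple',(250,100,400,240)).astype(float);m[216:]=0
ys,xs=np.nonzero(m);print(xs.min(),xs.max(),ys.min(),ys.max())
o=h.hull
def hc(cc,P):
    r=o(cc,P)
    if cc is c:r[216:]=0
    return r
h.hull=hc
t=cv2.imread('pics/top0.png')[...,::-1].copy();d=cv2.imread('pics/side0.png')[...,::-1].copy()
ct,cs=cam('top'),cam('side')
print(fit([(c,m)],lambda p:TIN+[p[0],p[1],0],[670,-170],[6,6]))
print(fit([(c,m)],lambda p:TIN+p,[670,-170,0],[6,6,6]))
print(fit([(c,m),(ct,colmask(t,'purple',(360,130,430,200))),(cs,colmask(d,'purple',(380,180,460,250)))],lambda p:TIN+p,[670,-170,0],[6,6,6]))
print(fit([(ct,colmask(t,'purple',(360,130,430,200)))],lambda p:TIN+[p[0],p[1],0],[670,-170],[6,6]))
```

```text
269 378 122 215
(array([ 671.64, -169.6 ]), np.float64(0.013))
(array([ 671.72, -169.47,   -1.95]), np.float64(0.01))
(array([ 671.52, -169.84,   -3.6 ]), np.float64(0.178))
(array([ 669.97, -169.34]), np.float64(0.042))
```

>>> {"fn": "servo_tool", "kwargs": {"rows": [[0,0,0,-10,8,0,0.8],[0,0,0,-8,6.7,0,0.8],[0,0,0,0,0,-20,0.8],[0,0,0,0,0,-25,0.8],[0,0,0,0,0,-25,0.8],[0,0,0,0,0,-25,0.8],[0,0,0,0,0,-25,0.8],[0,0,0,0,0,-20,0.8],[0,0,0,0,0,-13,0.8],[0,0,0,0,0,-6,0.8],[0,0,0,0,0,0,0.8]]}}

```text
clock: 7.42
eef_pos: [672.1, -170.3, 11.1]
eef_rot: [3.142, 0.0, 2.751]
wrist_force: [-1.0, -0.2, -0.5]
finger_gap: 28.0
finger_force: 12.0
```

>>> {"fn": "servo_tool", "kwargs": {"rows": [[0,0,0,0,0,-1,0.8],[0,0,0,0,0,0,0.55],[0,0,0,0,0,0,0.55],[0,0,0,0,0,0,0.55],[0,0,0,0,0,10,0.55],[0,0,0,0,0,20,0.55],[0,0,0,0,0,30,0.55],[0,0,0,0,0,30,0.55],[0,0,0,0,0,30,0.55],[0,0,0,0,0,30,0.55],[0,0,0,10,-8,25,0.4],[0,0,0,15,-12,25,0],[0,0,0,0,0,0,0],[0,0,0,0,0,0,0]]}}

```text
clock: 9.18
eef_pos: [696.4, -189.8, 209.2]
eef_rot: [-3.142, -0.001, 2.751]
wrist_force: [0.0, 0.3, -0.2]
finger_gap: 78.8
finger_force: 0.0
```

Run:
```python
from h import *
im,c,s=shot('wrist','w4');print(s['clock'],s['eef_pos'],s['eef_rot'],s['joints'],s['finger_gap'])
m=colmask(im,'purple',(230,80,420,300));ys,xs=np.nonzero(m);print(xs.min(),xs.max(),ys.min(),ys.max())
print(fit([(c,m)],lambda p:TIN+[p[0],p[1],0],[670,-170],[6,6]))
print(fit([(c,m)],lambda p:TIN+p,[670,-170,0],[6,6,6]))
```

```text
9.175 [ 696.3891353  -189.84303907  209.17515462] [-3.14155335e+00 -1.19024635e-03  2.75086845e+00] [-3.16889846e-01  7.09369384e-01  9.11532334e-01  4.86622552e-05
  1.52188084e+00 -1.49696440e+00] 78.76624542400982
277 374 113 210
(array([ 671.28, -169.38]), np.float64(0.014))
(array([ 671.54, -169.36,   -2.07]), np.float64(0.01))
```

View pics/w4.png

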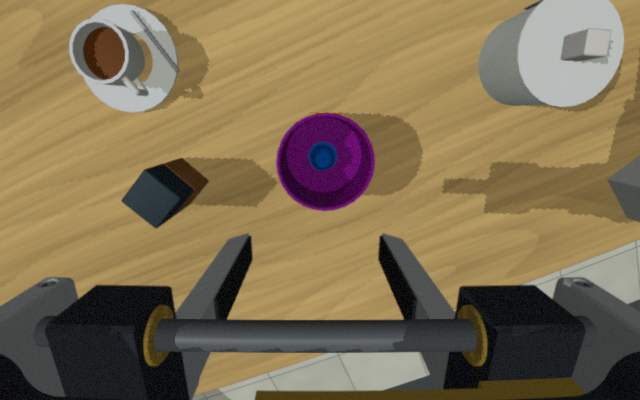

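>>> {"fn": "servo_tool", "kwargs": {"rows": [[0,0,-8.7,-15,38,0,0.3],[0,0,-8.7,-15,38,0,0.3],[0,0,-8.7,-15,38,0,0.3],[0,0,-8.7,-15,38,0,0.3],[0,0,-8.7,-15,38,0,0.3],[0,0,-8.6,-15,38,0,0.3],[0,0,0,-15,38,0,0.3],[0,0,0,-15,38,0,0.3],[4.82,1.34,0,-15,38,-16,0.3],[4.82,1.34,0,-15,38,-16,0.3],[4.82,1.34,0,-15,38,-16,0.3],[4.82,1.34,0,-15,38,-18,0.3],[4.82,1.34,0,0,0,0,0.3],[4.82,1.34,0,0,0,0,0.3],[0,0,0,0,0,0,0.3],[0,0,0,0,0,0,0.3]]}}

```text
clock: 11.22
eef_pos: [516.7, 265.8, 143.9]
eef_rot: [-3.141, -0.522, 1.841]
wrist_force: [0.4, -0.1, -0.6]
finger_gap: 65.2
finger_force: 0.0
```

Run:
```python
from h import *
im,c,s=shot('wrist','w5');print(s['clock'],s['eef_pos'],s['eef_rot'],s['joints'],s['finger_gap'])
R=Ro.from_euler('xyz',s['eef_rot']).as_matrix();print(R.round(3))
x0,y0=200,80
cv2.imwrite('pics/w5c.png',cv2.resize(im[80:360,140:500,::-1],None,fx=2.1,fy=2.1,interpolation=cv2.INTER_CUBIC))
m=colmask(im,'purple');q=cv2.boundingRect(m);print(q)
print(fit([(c,m)],lambda p:lidpts([*p,105.5],FL),[503,319,51],[6,6,6]))
```

```text
11.225 [516.67420669 265.79401649 143.86965052] [-3.14098842 -0.52201943  1.84128411] [ 0.17651454  0.43872371  1.56989023  0.55246501  1.24023175 -0.30614452] 65.1559993130156
[[-0.232  0.964 -0.134]
 [ 0.835  0.267  0.48 ]
 [ 0.499 -0.001 -0.867]]
(258, 143, 115, 112)
(array([502.15, 318.98,  52.24]), np.float64(0.01))
```

View pics/w5c.png

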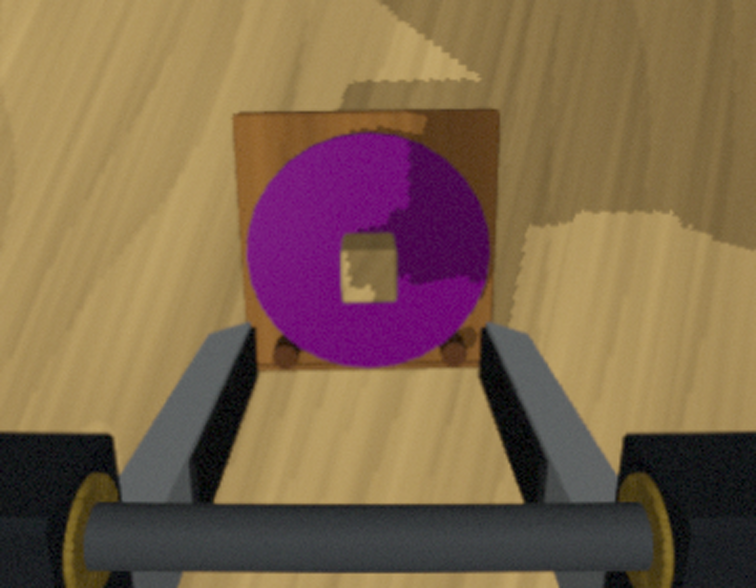

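>>> {"fn": "servo_tool", "kwargs": {"rows": [[0,0,0,-1.7,6.1,-10.5,0.3],[0,0,0,-1.7,6.1,-10.5,0.4],[0,0,0,-1.7,6.1,-10.5,0.4],[0,0,0,-1.7,6.1,-10.5,0.4],[0,0,0,-1.7,6.1,-10.5,0.4],[0,0,0,-1.7,6.1,-10.5,0.4],[0,0,0,-1.7,6.1,-10.5,0.4],[0,0,0,-0.5,2.8,-4.5,0.4],[0,0,0,0,0,0,0.4],[0,0,0,0,0,0,0.9],[0,0,0,0,0,0,0.9],[0,0,0,0,0,0,0.9],[0,0,0,0,0,0,0.9],[0,0,0,0,0,0,0.9]], "grip_force": 30}}

```text
clock: 13.02
eef_pos: [504.7, 311.1, 66.1]
eef_rot: [-3.141, -0.524, 1.842]
wrist_force: [-1.8, -3.0, 2.2]
finger_gap: 21.8
finger_force: 30.0
```

>>> {"fn": "servo_tool", "kwargs": {"rows": [[0,0,0,1,-3,5.5,0.9],[0,0,0,1.5,-5,9,0.9],[0,0,0,2.5,-9,16,0.9],[0,0,0,3,-12,21.5,0.9],[-4.82,-1.34,0,0,0,15,0.9],[-4.82,-1.34,0,0,0,15,0.9],[-4.82,-1.34,0,0,0,15,0.9],[-4.82,-1.34,0,0,0,15,0.9],[-4.82,-1.34,0,0,0,15,0.9],[-4.82,-1.34,0,0,0,15,0.9],[0,0,0,0,0,0,0.9]]}}

```text
clock: 14.4
eef_pos: [512.8, 282.9, 209.8]
eef_rot: [3.139, -0.001, 1.842]
wrist_force: [0.4, -0.5, -1.0]
finger_gap: 21.9
finger_force: 29.9
```

Run:
```python
from h import *
im,c,s=shot('wrist','w6');print(s['clock'],s['eef_pos'],s['eef_rot'],s['joints'],s['finger_gap'])
m=colmask(im,'purple');print(cv2.boundingRect(m))
R=Ro.from_euler('xyz',s['eef_rot']);z=-R.as_matrix()[:,2];print(z)
cv2.imwrite('pics/w6m.png',(im//2+m[...,None]*60)[...,::-1])
```

```text
14.4 [512.77226675 282.85363195 209.79793659] [ 3.13889739e+00 -7.63790195e-04  1.84232755e+00] [4.41406370e-01 3.74736236e-01 1.41129143e+00 3.04339189e-04
 1.35277941e+00 1.69810767e-01] 21.92104517345339
(232, 159, 166, 129)
[-0.00239165 -0.00145869  0.99999608]
```

View pics/w6m.png

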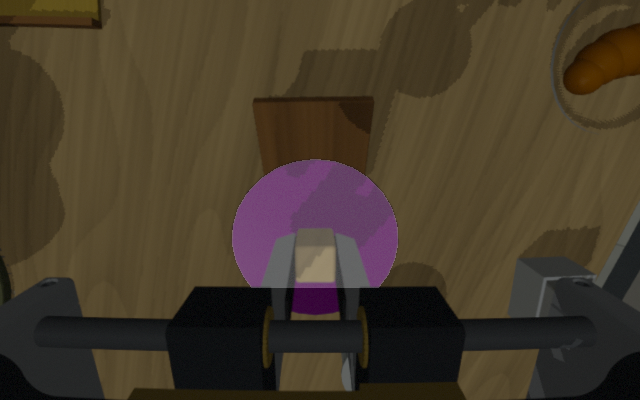

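```bash
cat > held.py <<'E'
from h import *
import h
o=h.hull
def hc(cc,P):
    r=o(cc,P);r[284:]=0;return r
def held(im,s):
    h.hull=hc;c=cam('wrist',s);m=colmask(im,'purple',(200,100,440,284)).astype(float)
    R=Ro.from_euler('xyz',s['eef_rot']);p0=np.array(s['eef_pos'])
    # p: lid origin in tool x,y ; distance of lid origin past TCP ; tilt about tool x,y (deg)
    mod=lambda p:p0+R.apply((Ro.from_euler('xy',[p[3],p[4]],degrees=True).apply(FL*[1,-1,-1]))+[p[0],p[1],p[2]])
    r=fit([(c,m)],mod,[0,0,16,0,0],[3,3,3,4,4]);h.hull=o;return r
E
python3 - <<'E'
from held import *
s=dict(eef_pos=[512.77226675,282.85363195,209.79793659],eef_rot=[3.13889739,-7.63790195e-04,1.84232755])
print(held(cv2.imread('pics/w6.png')[...,::-1].copy(),s))
E
```

```text
(array([-0.88,  0.12, 17.17, -0.03,  0.17]), np.float64(0.005))
```

>>> {"fn": "servo_tool", "kwargs": {"rows": [[0,0,0,7,-20,0,0.9],[0,0,0,13,-36,0,0.9],[0,0,0,13,-37,0,0.9],[0,0,0,13,-37,0,0.9],[0,0,0,13,-37,0,0.9],[0,0,0,13,-37,0,0.9],[0,0,0,13,-37,0,0.9],[0,0,0,13,-37,0,0.9],[0,0,0,13,-37,0,0.9],[0,0,0,13,-37,0,0.9],[0,0,0,13,-37,0,0.9],[0,0,0,13,-37,0,0.9],[0,0,0,12,-35,0,0.9],[0,0,0,6.4,-27.5,0,0.9],[0,0,0,0,0,-30,0.9],[0,0,0,0,0,-30,0.9],[0,0,0,0,0,-25,0.9],[0,0,0,0,0,-15,0.9],[0,0,0,0,0,0,0.9],[0,0,0,0,0,0,0.9]]}}

```text
clock: 16.95
eef_pos: [681.3, -206.8, 109.2]
eef_rot: [3.14, 0.001, 1.841]
wrist_force: [0.9, -0.1, -0.8]
finger_gap: 21.7
finger_force: 29.9
```

Run:
```python
from held import *
im,c,s=shot('wrist','w7');print(s['clock'],s['eef_pos'],s['eef_rot'],s['joints'],s['finger_gap'],s['wrist_force'])
print(held(im,s))
shot('side','s7');shot('top','t7')
# tin in side view: re-fit check vs start
```

```text
16.95 [ 681.29907911 -206.84569217  109.15141419] [3.14016898e+00 7.83433561e-04 1.84117730e+00] [-3.46257456e-01  7.46443383e-01  1.08021784e+00  1.90438910e-04
  1.31331690e+00 -6.16687328e-01] 21.744512177242697 [ 0.86408556 -0.07723397 -0.75511555]
(array([ 30.88,  -1.5 , -41.68, -49.05, -19.3 ]), np.float64(0.031))
```

>>> {"fn": "servo_tool", "kwargs": {"rows": [[0,0,0,0,5,5,0.9],[0,0,0,-5,14,0,0.9],[0,0,0,-5,14,0,0.9],[0,0,0,-0.1,5.2,0,0.9],[0,0,0,0,0,0,0.9],[0,0,0,0,0,-5,0.9],[0,0,0,0,0,0,0.9],[0,0,0,0,0,0,0.9]]}}

```text
clock: 18.1
eef_pos: [670.8, -168.3, 107.8]
eef_rot: [-3.141, -0.0, 1.841]
wrist_force: [-0.8, -0.2, -0.9]
finger_gap: 21.7
finger_force: 29.9
```

Run:
```python
from held import *
im,c,s=shot('wrist','w8');print(s['clock'],s['eef_pos'],s['eef_rot'],s['finger_gap'],s['wrist_force'])
print(held(im,s))
d,_,_=shot('side','s8');t,_,_=shot('top','t8')
cv2.imwrite('pics/s8c.png',cv2.resize(d[130:280,340:540,::-1],None,fx=3,fy=3,interpolation=cv2.INTER_CUBIC))
```

```text
18.1 [ 670.84863076 -168.32988792  107.7604134 ] [-3.14135419e+00 -1.28825611e-04  1.84113943e+00] 21.664989698325147 [-0.79937209 -0.15524485 -0.89600902]
(array([-0.44,  0.18, 17.8 ,  0.4 , -4.98]), np.float64(0.033))
```

View pics/s8c.png

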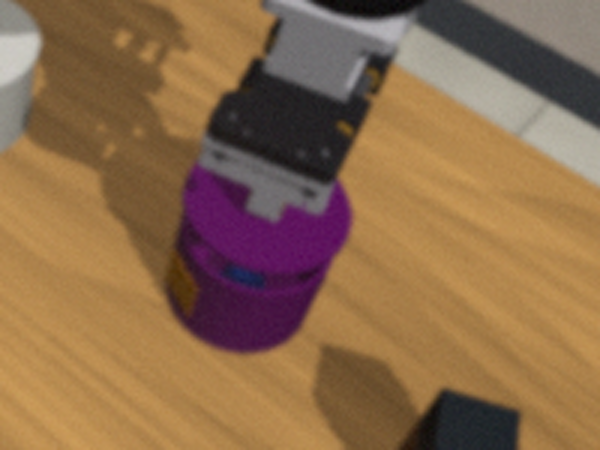

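>>> {"fn": "servo_tool", "kwargs": {"rows": [[0,0,0,0.3,-0.2,-6,0.9],[0,0,0,0,0,-5,0.9],[0,0,0,0,0,-3,0.9],[0,0,0,0,0,-2,0.9],[0,0,0,0,0,-1.5,0.9],[0,0,0,0,0,-1.5,0.9],[0,0,0,0,0,0,0.9],[0,0,0,0,0,0,0.9]]}}

```text
clock: 19.25
eef_pos: [671.3, -168.3, 89.0]
eef_rot: [3.141, 0.0, 1.842]
wrist_force: [0.5, -0.1, -1.7]
finger_gap: 21.6
finger_force: 29.9
```

Entered without contact force; continue in slow steps.

>>> {"fn": "servo_tool", "kwargs": {"rows": [[0,0,0,0,0,-1,0.9],[0,0,0,0,0,-1,0.9],[0,0,0,0,0,-0.8,0.9],[0,0,0,0,0,-0.8,0.9],[0,0,0,0,0,0,0.9],[0,0,0,0,0,0,0.9]]}}

```text
clock: 20.0
eef_pos: [671.2, -168.3, 85.4]
eef_rot: [3.142, 0.0, 1.842]
wrist_force: [-0.0, 0.2, -0.6]
finger_gap: 22.1
finger_force: 29.9
```

>>> {"fn": "servo_tool", "kwargs": {"rows": [[0,0,0,0,0,-0.6,0.9],[0,0,0,0,0,-0.6,0.9],[0,0,0,0,0,-0.4,0.9],[0,0,0,0,0,0,0.9],[0,0,0,0,0,0,0.9]]}}

```text
clock: 20.62
eef_pos: [671.3, -168.3, 84.1]
eef_rot: [3.141, 0.0, 1.841]
wrist_force: [-3.1, -0.6, 4.2]
finger_gap: 21.7
finger_force: 30.0
```

>>> {"fn": "servo_tool", "kwargs": {"rows": [[0,0,0,0,0,-0.4,0.9],[0,0,0,0,0,0,0.9],[0,0,0,0,0,0,0.9]]}}

```text
clock: 21.0
eef_pos: [671.3, -168.3, 83.9]
eef_rot: [3.141, 0.0, 1.842]
wrist_force: [-4.5, 0.7, 6.5]
finger_gap: 22.1
finger_force: 30.0
```

>>> {"fn": "servo_tool", "kwargs": {"rows": [[0,0,0,-0.8,0,0,0.9],[0,0,0,0,0,0,0.9],[0,0,0,0,0,0,0.9]]}}

```text
clock: 21.38
eef_pos: [671.0, -168.3, 83.9]
eef_rot: [3.14, 0.001, 1.841]
wrist_force: [2.6, -0.1, 5.9]
finger_gap: 21.6
finger_force: 30.0
```

>>> {"fn": "servo_tool", "kwargs": {"rows": [[0,0,0,0.3,0,0,0.9],[0,0,0,0,0,0,0.6],[0,0,0,0,0,0,0.5],[0,0,0,0,0,0,0.4],[0,0,0,0,0,0,0.4],[0,0,0,0,0,0,0.4],[0,0,0,0,0,5,0.4],[0,0,0,0,0,15,0.4],[0,0,0,0,0,30,0.4],[0,0,0,0,0,30,0.4],[0,0,0,0,0,30,0.4],[0,0,0,8,-25,20,0.2],[0,0,0,7,-25,0,0.2],[0,0,0,0,0,0,0.2],[0,0,0,0,0,0,0.2]], "grip_force": 3}}

```text
clock: 23.25
eef_pos: [685.6, -217.7, 213.7]
eef_rot: [3.142, -0.0, 1.842]
wrist_force: [-0.9, 0.3, 0.4]
finger_gap: 75.1
finger_force: 0.0
```

Run:
```python
from h import *
im,c,s=shot('wrist','w9');print(s['clock'],s['eef_pos'],s['joints'],s['finger_gap'],s['wrist_force'])
m=colmask(im,'purple',(150,50,480,330));x,y,w,h_=cv2.boundingRect(m);print(x,y,w,h_)
ok=np.vstack([TIN,circ(53,75),circ(53,80)])
print(fit([(c,m)],lambda p:ok+[p[0],p[1],0],[671,-169],[5,5]))
print(fit([(c,m)],lambda p:ok+p,[671,-169,0],[5,5,5]))
print(fit([(c,m)],lambda p:Ro.from_euler('xy',p[3:],degrees=True).apply(FL)+p[:3],[671,-169,67,0,0],[4,4,4,4,4]))
d,cs,_=shot('side','s9');t,ct,_=shot('top','t9')
t0=cv2.imread('pics/top0.png')[...,::-1].astype(int);d0=cv2.imread('pics/side0.png')[...,::-1].astype(int)
for n,a,b,bx in(('white',t,t0,(268,140,320,195)),('marker',t,t0,(448,160,488,192)),('cup',t,t0,(436,212,488,265)),('cupS',d,d0,(395,310,470,385)),('markS',d,d0,(468,260,515,308)),('whiteS',d,d0,(300,125,358,182))):
    e=np.abs(a.astype(int)-b)[bx[1]:bx[3],bx[0]:bx[2]].max(2);print(n,e.mean().round(1),(e>50).mean().round(3))
z=np.zeros((600,800,3),np.uint8);z[:,:]=cv2.resize(im[40:280,160:480],(800,600),interpolation=cv2.INTER_CUBIC)
z[360:,500:]=cv2.resize(d[170:250,375:475],(300,240),interpolation=cv2.INTER_CUBIC)
cv2.imwrite('pics/end.png',z[...,::-1])
```

```text
23.25 [ 685.56322455 -217.70869709  213.67269101] [-3.58455086e-01  6.99862705e-01  9.16802001e-01  1.61308065e-04
  1.52499997e+00 -6.29247079e-01] 75.13056972892338 [-0.92382841  0.3341487   0.35765899]
261 87 106 108
(array([ 671.29, -168.74]), np.float64(0.013))
(array([ 671.35, -168.85,   -1.9 ]), np.float64(0.011))
(array([ 671.09, -168.61,   65.68,    0.69,    2.8 ]), np.float64(0.011))
white 39.0 0.018
marker 51.6 0.67
cup 58.4 0.589
cupS 32.5 0.0
markS 18.4 0.0
whiteS 30.3 0.0
```

Run:
```python
from h import *
d=cv2.imread('pics/s9.png')[...,::-1].copy();cs=cam('side')
m=colmask(d,'purple',(370,150,480,260));print(cv2.boundingRect(m))
TB=circ(50,0)
def mod(p):
    return np.vstack([TIN+p[:3],Ro.from_euler('xy',p[3:],degrees=True).apply(FL)+p[:3]+[0,0,67]])
for e in range(2):print(fit([(cs,m)],mod,[671,-169,0,0,0][:5],[4,4,4,4-8*e,4]))
# raised-lid test: lid height free, level
print(fit([(cs,m)],lambda p:np.vstack([TIN+[p[0],p[1],0],FL+[p[0],p[1],67+p[2]]]),[671,-169,0],[4,4,4]))
d0=cv2.imread('pics/side0.png')[...,::-1].copy();print('open tin',fit([(cs,colmask(d0,'purple',(370,170,480,260)))],lambda p:TIN+[p[0],p[1],0],[671,-169],[4,4]))
```

```text
(399, 185, 54, 62)
(array([ 676.96, -165.65,   -8.2 ,   -4.28,    5.22]), np.float64(0.064))
(array([ 674.39, -166.91,   -3.69,   -2.53,    8.55]), np.float64(0.068))
(array([ 673.42, -166.9 ,   -9.25]), np.float64(0.065))
open tin (array([ 670.64, -168.53]), np.float64(0.127))
```

>>> {"fn": "servo_tool", "kwargs": {"rows": [[-4.82,-1.34,0,-5,18,8,0],[-4.82,-1.34,0,-5,18,8,0],[-4.82,-1.34,0,-5,18,0,0],[-4.82,-1.34,0,-5,18,0,0],[-4.82,-1.34,0,-5,18,0,0],[-4.82,-1.34,0,0,0,0,0],[0,0,0,0,0,-20,0],[0,0,0,0,0,-20,0],[0,0,0,0,0,-15,0],[0,0,0,0,0,0,0],[0,0,0,0,0,0,0]]}}

```text
clock: 24.78
eef_pos: [661.0, -128.6, 174.8]
eef_rot: [3.14, 0.524, 1.841]
wrist_force: [-0.1, 0.4, 0.2]
finger_gap: 94.3
finger_force: 0.0
```

Run:
```python
from h import *
im,c,s=shot('wrist','w10');print(s['clock'],s['eef_pos'],s['eef_rot'],s['joints'])
m=colmask(im,'purple',(150,100,480,320));print(cv2.boundingRect(m))
T=np.linalg.inv(c[2]);print(T[:3,3])
mod=lambda p:np.vstack([TIN+p[:3],Ro.from_euler('xy',p[3:5],degrees=True).apply(FL)+p[:3]+[0,0,67]])
print('tilt',fit([(c,m)],mod,[671,-169,0,0,0],[3,3,3,3,3]))
lv=lambda p:np.vstack([TIN+[p[0],p[1],p[3]],FL+[p[0],p[1],67+p[2]+p[3]]])
print('level, raise,z',fit([(c,m)],lv,[671,-169,0,0],[3,3,3,3]))
for tx,ty in((0,0),(3,0),(-3,0),(0,3),(0,-3)):print(tx,ty,fit([(c,m)],lambda p:mod([*p,tx,ty]),[671,-169,0],[3,3,3]))
```

```text
24.775 [ 660.95402035 -128.59097555  174.84189054] [3.14049743 0.52390624 1.84051031] [-0.05570991  0.52233241  1.36862681 -0.55077982  1.13149665 -0.11662974]
(257, 100, 114, 126)
[619.39177561  22.54052949 291.74514133]
tilt (array([ 672.13, -171.84,   -1.11,    1.37,    0.86]), np.float64(0.01))
level, raise,z (array([ 671.74, -170.62,   -2.68,    1.57]), np.float64(0.01))
0 0 (array([ 672.35, -172.14,   -2.25]), np.float64(0.01))
3 0 (array([ 6.7201e+02, -1.7142e+02, -2.8000e-01]), np.float64(0.011))
-3 0 (array([ 672.57, -173.01,   -4.16]), np.float64(0.015))
0 3 (array([ 672.31, -172.15,   -1.73]), np.float64(0.016))
0 -3 (array([ 672.18, -172.3 ,   -2.43]), np.float64(0.017))
```

```bash
python3 -c "
from cell import manip;print(manip.sign_off())"
```

```text
the job is handed in; nothing more can be done
None
```

The blue capsule is standing in the purple tin and the lid is on. The last wrist-camera fit shows the lid level to about 1.5° with no gap at the rim, and the job was handed in at about 25 s of the 64 s allowed. The tin stayed within about 1 mm of where it was. The side camera shows no change to the white tin, cup or marker, though the arm hid the marker and cup in the final top view.

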